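Refit the lower pan of the can-filling chute

TASK

Refit the washed lower pan of the nut chute: pick it up, turn it so that its flat tongue points up the chute, lay it on the chute's bed and slide the tongue under the lip of the hinged upper pan until its side walls butt against the two cheek plates, without lifting the upper pan. Then press the lower pan firmly flat on the bed, with a push of some 10 N, ready for its screws, and finish while still holding it and pressing it down: do not let go. Leave the card tray under the spout, the scoop and the tally counter where they stand.

Things in the scene. Friction and masses are not known exactly. Their poses are not given: they have to be found in the camera images.
- lower_pan: the loose lower pan: steel trough of U section, 0.2 kg, open side up; walled part 135 long, 60 wide outside, floor 3 thick, side walls 20 high with a bead to 22. Origin: middle of the walled part, on the underside; x towards the flat tongue that continues the floor at one end, y across, z up. Grip it across its two side walls near the origin, 60 wide
- tongue (a point): middle of the front edge of the lower pan's tongue, on the underside, 95.5 mm from the pan's origin along +x. The tongue is flat, 46 wide, 28 long, 3 thick, without side walls, its corners rounded
- spout (a point): middle of the lower pan's open spout end, on the underside, 67.5 mm from its origin along -x
- chute: chute stand, fixed: grey base plate 235 x 88, two tubular legs and, on its upper half, two upright cheek plates 5 thick, 53 apart, carrying the upper pan. Origin on the table below the upper pan's lip; x level, up the chute; z up. Both sides of the lower half are free for fingers. Fixed can stacks 0.37 m high fill the table where x > 0.49 and y > 0.28
- bed: bed of the chute, fixed: grey plate 50 wide, 6 thick, sloping 0.2 rad. Origin on its top face, mid-width, under the lip's front edge, 105 mm over the table; x up the slope, z square off the face. It spans x = -112 to 45 mm. The cheeks' front edges are at x = 6, |y| = 26.5 to 31.5, z = -16 to 32. With the lower pan home its origin is at x = -61.5, y = z = 0, axes parallel, tongue edge at x = 34
- upper_pan (a joint): hinge of the upper pan, 118 mm up the bed from its lip; 0 = resting on its lugs, grows as the lip lifts (0.01 rad = 1.2 mm). The pan lies by its own 0.25 kg; some 1.2 N under the lip lifts it. It is a steel trough 50 wide; its side walls, 26 high, begin 10 mm behind the lip
- lip (a point): middle of the front edge of the upper pan (its lip), half way through the 3 mm sheet, 7 mm off the bed; at rest the gap between the bed and the upper pan's underside is 5.5 mm throughout
- card_tray: bystander: shallow ten-sided card tray, 80 across, 8 high, 12 g, lying loose on the table under the spout, ready for the next can. Origin at the middle of its underside
- nut_scoop: bystander: small steel scoop with black handle, 47 x 155 x 32, lying loose in front of the chute. Origin at the middle of its underside
- tally_counter: bystander: round steel tally counter, 52 x 45 x 17, lying loose behind the label dispenser (fixed, 0.25 m high, x 0.24 to 0.49, y -0.17 to 0.10). Origin at the middle of its underside
Things that resemble listed ones, but are neither listed nor needed, are in the scene too. Of the things that look like the lower_pan, the larger one is meant.

How it is judged:
By the outcome, as a careful person would: the job done as asked, in the order asked, and still so for the second after the job is handed in, while the arm keeps its last pose, push and grip.
It also fails if it takes over 51 s, if anything falls off the work surface, if the arm or the gripper's body presses on something with over 40 N, if the wrist force passes 120 N, or if a joint passes its speed limit or range.

ROBOT

A 6-joint arm with a two-finger parallel gripper is mounted at the origin on a cart in front of the work surface, level with it; the furniture and walls round the work are solid. World frame = base frame: x ahead of the robot, y to its left, z up, the work surface at z = 0. Lengths are in m, angles in rad, forces in N, time in s.
With the tool pointing down it reaches from about 0.375 to 0.975 m from the base axis. Payload 3.8 kg.
Tool frame: the origin (TCP) lies midway between the tips of the shut fingers; the grasp point (between the pads) lies 19 mm behind it; z points along the fingers, y is the line along which they close (so a half turn about z gives the same grasp; the last joint's range is limited). The gripper opens to 85 mm and grips with 20 to 120 N. Pads are 22 mm wide; open, the fingers measure 114 mm over their backs; the gripper's body (76 mm by 85 mm) begins 54 mm behind the grasp point. The pads swing forward as they close: fully open they stand 13 mm farther back than shut.
Start: joints at [-1.291, 0.264, 1.604, -0, 1.274, -0.037], TCP at [0.21, -0.641, 0.231] pointing down, gripper open.
Joint ranges: [-2.63, 2.63], [-0.94, 2.18], [0.31, 2.57], [-1.31, 4.45], [0, 2.66], [-2.55, 2.55]. Speed limits (rad/s): [2.57, 2.57, 3.14, 3.14, 3.14, 3.14].

INTERFACE

Orientations are given as a rotation vector (axis times angle).
In Python, from workcell import bot gives the robot as it stands.
- The arm moves only by the tool servo_tool, never from a script. Its argument "series" is a list of rows, each a list of 7 numbers: the shift along the world's x, y, z in units of 0.15 m (1.0 is 0.15 m), then the turn, a rotation vector about the world's x, y, z in units of 180 degrees (1.0 is 180 degrees), then the closure, from 0 (fully open) to 1 (shut). A call has 1 to 20 rows; each row is the pose to reach, as a shift and turn from the pose commanded when the call began, turning the shorter way round; what a row does not reach only later rows make up. A row lasts 1/10 s, in which the tool goes at most 50 mm and 8.59 degrees, less where a joint would pass 70% of its speed; a pose out of reach is approached as far as the arm can. A call with a number of a shift or a turn outside -1 to 1 is refused whole. A call with a gripper value outside its range is refused whole. The fingers move at their own pace and stop on an object; "newtons" is the grip in N (left out, the last holds). Time passes only in rows, so rows that repeat a pose let the fingers close. It gives the time, the measured TCP pose, the force, the opening and the grip force at its end, in the units of the state.
- bot.read_state(): the state, without advancing time (a new reading comes with each control period).
- bot.read_camera(name): name is "side" or "top" or "wrist"; returns the picture (480x640x3 uint8, red, green, blue); there is no depth.
- bot.camera_info(name): a dict with "vertical_fov" (degrees; the focal length in pixels is half the picture's height over the tangent of half this angle, whatever the lens; pixels are square), "cx", "cy" (the principal point, pixels), "R" (3x3) and "t" (3): a world point X has camera coordinates R X + t. Camera axes: x right, y down, z forward; pixel columns grow to the right and rows downward; lengths in m; the calibration is good to about 2 mm. A picture is of the moment at which its call begins: read the wrist's pose just before it. camera_info takes no time and is no camera call; for the wrist camera it gives the pose at the moment of the call.
- bot.finish_job(): hands the job in; it is judged then, once.
Trained networks look in the newest picture that a camera, given by its name, has taken for a name from the list of things; names that differ only in an ending like _2 or _b are one class to them, and where a whole thing is asked for, a point or a joint stands for the part that bears it (a point fixed in the world has none). Each returns a list of dicts, best first, with "score" (0 to 1); they miss things now and then, are a little off and sometimes report something else, mostly with a low value. They report only what shows in the picture. A call takes as long as a camera call. They do not tell look-alikes from the thing itself.
- bot.recognise(target, camera): "box" ([left, top, right, bottom] as shares, 0 to 1, of the picture: columns of its width, rows of its height, round what is visible of it).
- bot.trace(target, camera): "mask" (480x640 bool, what is visible of it) and "box" ([left, top, right, bottom] as shares, 0 to 1, of the picture: columns of its width, rows of its height, round what is visible of it).
- bot.mark_of(target, camera): "at" ([row, column] as shares, 0 to 1, of the picture: columns of its width, rows of its height: a listed point, or the origin of a listed thing).
The state is a dict: "time": time; "q": joint angles; "joint_vel": joint speeds; "joint_torque": joint torques, N m; "tool_pos": TCP position; "tcp_rot": TCP orientation; "wrist_force": force on the tool from outside, world axes, zero at the start; "torque": the same for the moment, N m; "width": opening from 0.0 (shut) to 1.0 (fully open); "grip_force": force on a finger pad.
Only numpy, scipy, OpenCV 4.12 (cv2) and the standard library are available. Lean on these libraries where they do the work, as an engineer would, in place of code of your own. Each camera call takes 0.05 s, during which the arm holds its last target. There are 200 camera calls.

## Working session

There is one attempt and no reset: what is moved stays moved. The work goes in short steps, Python scripts to look and compute and a tool call to move; the robot and the scene stay as the last step left them, time stands still between calls to the robot, and variables do not carry over. Pictures are saved under pics/ and viewed, at most 10 in all, crops included, and the job is handed in when it is done.

Besides the shell and the picture viewer there is one more tool, called after "Call:" by a JSON object that holds its "method" and its "body", one argument or row to a line. servo_tool: Moves the arm, as the interface text tells. Shifts and turns lie within -1 to 1; 1 stands for 0.15 m of shift or 180 degrees of turn. Its arguments: {"type":"object","properties":{"series":{"type":"array","items":{"type":"array","items":{"type":"number"}}},"newtons":{"type":"number"}},"required":["series"]}

```bash
mkdir -p pics
cat > h.py <<'E'
import numpy as np, cv2
from workcell import bot
def ray(cam,u,v):
    i=bot.camera_info(cam); f=240/np.tan(np.radians(i["vertical_fov"])/2)
    R=np.array(i["R"]);t=np.array(i["t"])
    d=R.T@np.array([(u-i["cx"])/f,(v-i["cy"])/f,1]); return -R.T@t,d
def at_z(cam,u,v,z):
    c,d=ray(cam,u,v); return c+d*(z-c[2])/d[2]
def proj(cam,X):
    i=bot.camera_info(cam); f=240/np.tan(np.radians(i["vertical_fov"])/2)
    p=np.array(i["R"])@np.array(X)+np.array(i["t"]); return np.array([f*p[0]/p[2]+i["cx"],f*p[1]/p[2]+i["cy"]])
def tri(obs):
    A=np.zeros((3,3));b=np.zeros(3)
    for cam,u,v in obs:
        c,d=ray(cam,u,v);d/=np.linalg.norm(d);P=np.eye(3)-np.outer(d,d);A+=P;b+=P@c
    return np.linalg.solve(A,b)
def snap(cam,name):
    im=bot.read_camera(cam); cv2.imwrite(f"pics/{name}.png",cv2.cvtColor(im,cv2.COLOR_RGB2BGR)); return im
E
python3 - <<'E'
from h import *
np.set_printoptions(precision=3,suppress=True)
for c in("top","side"):
    snap(c,c+"0"); i=bot.camera_info(c); print(c,i["vertical_fov"],i["cx"],i["cy"],-np.array(i["R"]).T@i["t"])
    for n in("lower_pan","chute","card_tray","nut_scoop","tally_counter"):
        for r in bot.recognise(n,c)[:3]: print(n,round(r["score"],2),(np.array(r["box"])*[640,480,640,480]).round())
    for n in("lower_pan","tongue","spout","lip","bed","chute","upper_pan"):
        for r in bot.mark_of(n,c)[:3]: print("pt",n,round(r["score"],2),np.round([r["at"][1]*640,r["at"][0]*480]))
print(bot.read_state())
E
```

```text
top 57.866039367169975 317.70364404975726 244.44722114959583 [0.423 0.154 1.183]
lower_pan 0.62 [339. 217. 401. 260.]
lower_pan 0.61 [244. 168. 292. 188.]
chute 0.61 [192. 277. 293. 323.]
card_tray 0.64 [296. 285. 324. 312.]
nut_scoop 0.63 [273. 326. 329. 361.]
tally_counter 0.77 [339. 271. 355. 289.]
pt lower_pan 0.98 [372. 239.]
pt lower_pan 0.82 [263. 179.]
pt tongue 0.84 [340. 221.]
pt spout 0.87 [242. 177.]
pt spout 0.65 [392. 248.]
pt lip 0.82 [245. 303.]
pt bed 0.61 [246. 299.]
pt bed 0.3 [341. 221.]
pt chute 0.69 [256. 296.]Traceback (most recent call last):
  File "<stdin>", line 8, in <module>
ValueError: it knows: bed, card_tray, chute, lip, lower_pan, nut_scoop, spout, tally_counter, tongue
```

Run:
```python
from h import *
np.set_printoptions(precision=3,suppress=True)
for c in("side",):
    snap(c,c+"0"); i=bot.camera_info(c); print(c,i["vertical_fov"],i["cx"],i["cy"],-np.array(i["R"]).T@i["t"])
    for n in("lower_pan","chute","card_tray","nut_scoop","tally_counter"):
        for r in bot.recognise(n,c)[:3]: print(n,round(r["score"],2),(np.array(r["box"])*[640,480,640,480]).round())
    for n in("lower_pan","tongue","spout","lip","bed","chute"):
        for r in bot.mark_of(n,c)[:3]: print("pt",n,round(r["score"],2),np.round([r["at"][1]*640,r["at"][0]*480]))
s=bot.read_state();print(s["time"],s["q"],s["tool_pos"],s["tcp_rot"],s["width"])
for n,u,v,z in[("pan",372,239,0),("tongue",340,221,0),("spout",392,248,0),("small",263,179,0),("lip",245,303,.112),("bed",246,299,.105),("chute",256,296,0)]: print(n,at_z("top",u,v,z))
a=cv2.imread("pics/top0.png");cv2.imwrite("pics/topc.png",cv2.resize(a[130:390,160:480],None,fx=2.3,fy=2.3,interpolation=2)[:600])
```

```text
side 53.57070838904023 318.6560970848846 245.7299283600594 [ 0.5   -0.674  0.647]
lower_pan 0.93 [379. 220. 402. 243.]
lower_pan 0.59 [317. 290. 370. 348.]
chute 0.66 [228. 153. 283. 260.]
tally_counter 0.85 [272. 293. 296. 311.]
pt lower_pan 0.71 [345. 322.]
pt lower_pan 0.71 [393. 234.]
pt tongue 0.86 [360. 291.]
pt tongue 0.86 [398. 251.]
pt spout 0.59 [391. 217.]
pt spout 0.55 [335. 347.]
pt lip 0.6 [335. 345.]
pt lip 0.57 [254. 198.]
pt bed 0.58 [253. 202.]
pt bed 0.57 [286. 303.]
pt chute 0.93 [255. 240.]
1.2 [-1.291  0.264  1.604 -0.     1.274 -0.037] [ 0.21  -0.641  0.231] [-3.102 -0.496  0.   ] 1.0002240775682172
pan [0.622 0.007 0.   ]
tongue [0.673 0.096 0.   ]
spout [ 0.597 -0.047  0.   ]
small [0.793 0.313 0.   ]
lip [0.443 0.334 0.112]
bed [0.453 0.333 0.105]
chute [0.464 0.324 0.   ]
```

View pics/topc.png

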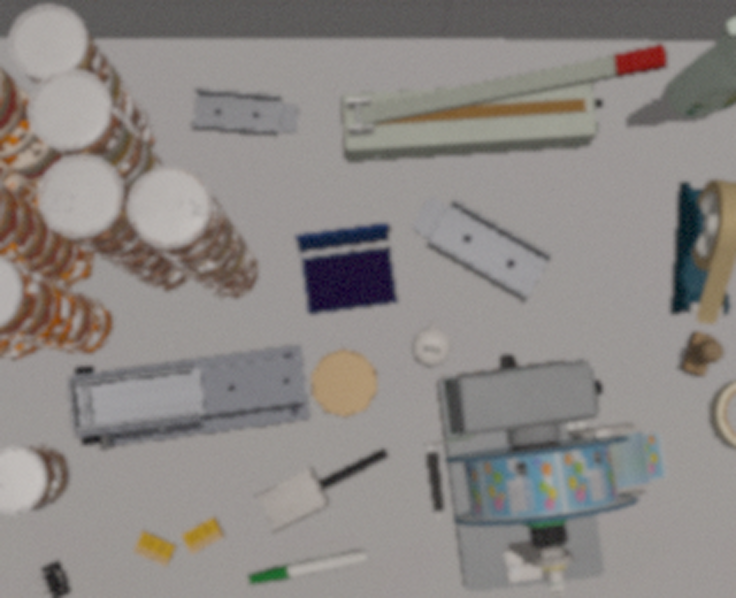

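View pics/side0.png

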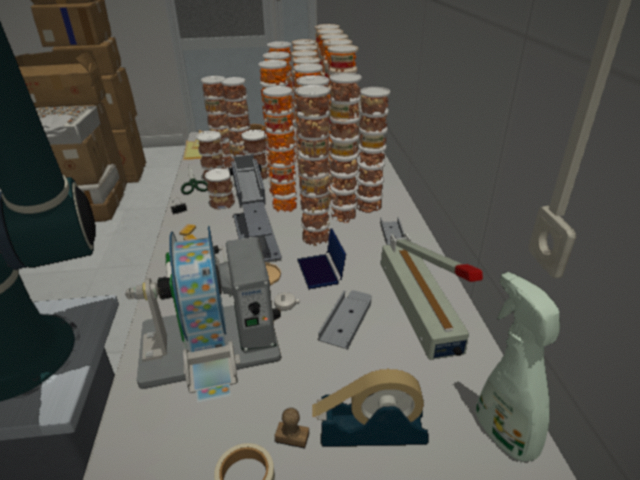

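The top view shows the large pan at about (372,239), with its tongue up-left at (341,222). The chute runs left from the card tray, with its lip near (245,303). The smaller look-alike is at (263,179). I'll go above the pan next.

Call:
{"method": "servo_tool", "body": {
  "series": [
    [0.6,1,0.8,0,0,0.12,0],
    [0.6,1,0.8,0,0,0.12,0],
    [0.6,1,0.8,0,0,0.12,0],
    [0.6,1,0.8,0,0,0.12,0],
    [0.6,1,0.8,0,0,0.12,0]
  ]
}}

```text
time: 1.7
tool_pos: [0.3029, -0.4898, 0.3564]
tcp_rot: [2.947, 1.07, 0.004]
wrist_force: [-1.0, -1.0, -0.3]
width: 0.999
grip_force: 0.0
```

Call:
{"method": "servo_tool", "body": {
  "series": [
    [0.7,1,0,0,0,0.124,0],
    [0.7,1,0,0,0,0.124,0],
    [0.7,1,0,0,0,0.124,0],
    [0.7,1,0,0,0,0.124,0]
  ]
}}

```text
time: 2.1
tool_pos: [0.4062, -0.3393, 0.3508]
tcp_rot: [-2.689, -1.623, -0.001]
wrist_force: [0.1, -0.3, 1.0]
width: 0.998
grip_force: 0.0
```

Call:
{"method": "servo_tool", "body": {
  "series": [
    [0.7,1,0,0,0,0,0],
    [0.7,1,0,0,0,0,0],
    [0.7,1,0,0,0,0,0],
    [0.7,1,0,0,0,0,0]
  ]
}}

```text
time: 2.5
tool_pos: [0.5115, -0.1892, 0.3507]
tcp_rot: [-2.69, -1.621, -0.0]
wrist_force: [-0.1, -0.9, 0.9]
width: 1.001
grip_force: 0.0
```

Call:
{"method": "servo_tool", "body": {
  "series": [
    [0.6,1,-0.4,0,0,0,0],
    [0.6,1,-0.4,0,0,0,0],
    [0.6,1,-0.4,0,0,0,0],
    [0.6,1,-0.4,0,0,0,0]
  ]
}}

```text
time: 2.9
tool_pos: [0.6009, -0.0392, 0.289]
tcp_rot: [-2.69, -1.621, 0.002]
wrist_force: [-0.2, 0.0, -0.1]
width: 1.002
grip_force: 0.0
```

Run:
```python
from h import *
np.set_printoptions(precision=3,suppress=True)
s=bot.read_state();print(s["time"],s["q"],s["tool_pos"],s["tcp_rot"],s["wrist_force"])
snap("wrist","w1"); i=bot.camera_info("wrist"); print(-np.array(i["R"]).T@i["t"], np.array(i["R"]))
for n in("lower_pan","tongue","spout","lip","chute"):
    for r in bot.mark_of(n,"wrist")[:2]:
        u,v=r["at"][1]*640,r["at"][0]*480; print(n,round(r["score"],2),u,v,at_z("wrist",u,v,0))
```

```text
2.9 [-0.107  0.098  1.692  0.     1.353  0.38 ] [ 0.601 -0.039  0.289] [-2.69  -1.621  0.002] [-0.213  0.03  -0.062]
[0.638 0.031 0.43 ] [[ 0.885 -0.466 -0.004]
 [-0.444 -0.846  0.297]
 [-0.142 -0.261 -0.955]]
lower_pan 0.76 317.632 137.616 [0.623 0.012 0.   ]
tongue 0.96 322.30400000000003 49.919999999999995 [0.67  0.088 0.   ]
spout 0.78 312.512 195.11999999999998 [ 0.586 -0.049  0.   ]
```

View pics/w1.png

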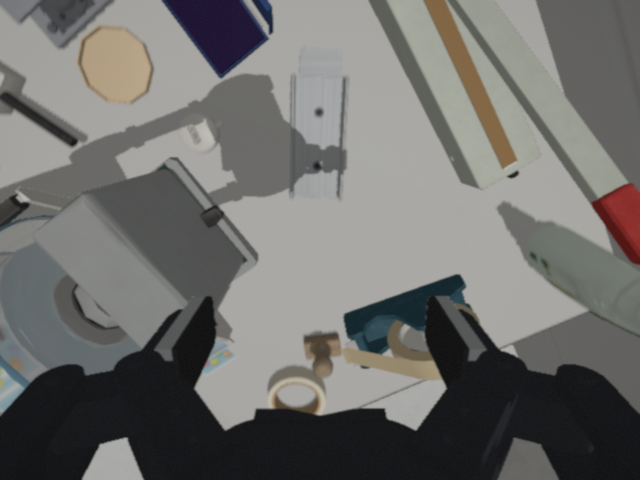

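The wrist view shows the pan nearly vertical: tongue edge at about (321,49), spout end at (316,198), walls between columns 291 and 347.

Run:
```python
from h import *
np.set_printoptions(precision=4,suppress=True)
T=at_z("wrist",321,48.5,.002);S=at_z("wrist",316,198,.002);d=T-S;L=np.linalg.norm(d);d/=L
print("T",T,"S",S,"L",L,"O",S+d*.0675,"O2",T-d*.0955,np.degrees(np.arctan2(d[1],d[0])))
for p in[(293,76),(345,76),(291,197),(343,198)]: print(at_z("wrist",*p,.022))
r=bot.trace("lower_pan","wrist")[0];m=r["mask"].astype(np.uint8);print(r["score"],cv2.minAreaRect(cv2.findNonZero(m)))
from scipy.spatial.transform import Rotation as Ro
s=bot.read_state();R=Ro.from_rotvec(s["tcp_rot"]).as_matrix();print(R, np.degrees(np.arctan2(R[1,0],R[0,0])),s["tool_pos"])
```

```text
T [0.6712 0.0874 0.002 ] S [ 0.5887 -0.0553  0.002 ] L 0.1648150685482532 O [0.6225 0.0031 0.002 ] O2 [0.6234 0.0047 0.002 ] 59.96275325184479
[0.6313 0.0752 0.022 ]
[0.6796 0.0495 0.022 ]
[ 0.5658 -0.0369  0.022 ]
[ 0.6186 -0.0663  0.022 ]
0.7 ((317.3280944824219, 124.61087036132812), (57.22087860107422, 152.54144287109375), 2.726310968399048)
[[ 0.4696  0.8829  0.0007]
 [ 0.8829 -0.4696 -0.0006]
 [-0.0002  0.0009 -1.    ]] 61.99104703753962 [ 0.6002 -0.0427  0.2918]
```

Call:
{"method": "servo_tool", "body": {
  "series": [
    [0.155,0.303,-1,0,0,-0.011,0],
    [0.155,0.303,-1,0,0,-0.011,0],
    [0.155,0.303,-1,0,0,-0.011,0],
    [0.155,0.303,-1,0,0,-0.011,0],
    [0.155,0.303,-1,0,0,-0.011,0]
  ]
}}

```text
time: 3.75
tool_pos: [0.6222, 0.0032, 0.14]
tcp_rot: [-2.718, -1.571, 0.005]
wrist_force: [0.4, -0.1, 1.4]
width: 1.001
grip_force: 0.0
```

Call:
{"method": "servo_tool", "body": {
  "series": [
    [0,0,-0.3,0,0,0,0],
    [0,0,-0.6,0,0,0,0],
    [0,0,-0.8,0,0,0,0],
    [0,0,-0.95,0,0,0,0],
    [0,0,-0.95,0,0,0,0]
  ]
}}

```text
time: 4.25
tool_pos: [0.6231, 0.0028, -0.0013]
tcp_rot: [-2.72, -1.571, 0.002]
wrist_force: [-0.5, -0.6, -0.4]
width: 1.002
grip_force: 0.0
```

Run:
```python
from h import *
s=bot.read_state();print(s["time"],s["tool_pos"],s["tcp_rot"],s["wrist_force"])
snap("wrist","w2")
```

```text
4.25 [ 0.62314129  0.00276097 -0.0013005 ] [-2.71990102e+00 -1.57109382e+00  2.36175998e-03] [-0.54237775 -0.56304503 -0.3575751 ]
```

View pics/w2.png

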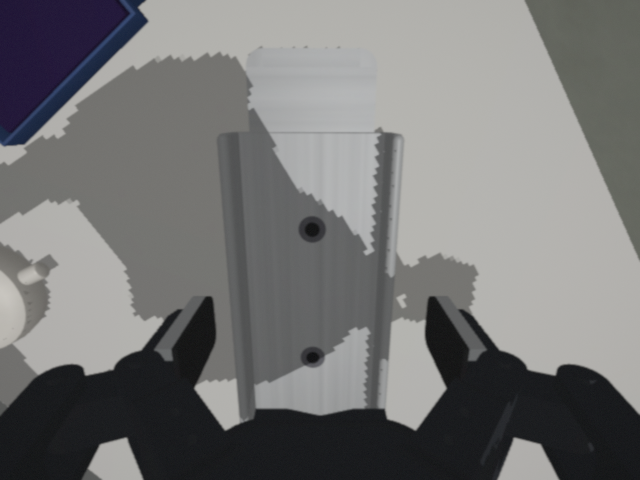

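The pan sits between the fingers, centred near column 312 against 320 for the fingers, and is well aligned. I'll close on it.

Call:
{"method": "servo_tool", "body": {
  "series": [
    [0,0,0,0,0,0,1],
    [0,0,0,0,0,0,1],
    [0,0,0,0,0,0,1],
    [0,0,0,0,0,0,1],
    [0,0,0,0,0,0,1],
    [0,0,0,0,0,0,1]
  ],
  "newtons": 70
}}

```text
time: 4.9
tool_pos: [0.6266, 0.0037, 0.0027]
tcp_rot: [2.716, 1.571, 0.008]
wrist_force: [0.0, -0.6, 6.7]
width: 0.681
grip_force: 77.4
```

Run:
```python
from h import *
np.set_printoptions(precision=4,suppress=True)
s=bot.read_state();print(s["time"],s["tool_pos"],s["tcp_rot"],s["wrist_force"],s["torque"],s["width"],s["grip_force"])
snap("wrist","w3")
for n in("tongue","lower_pan"):
  r=bot.mark_of(n,"wrist")
  for r in r[:1]:u,v=r["at"][1]*640,r["at"][0]*480;print(n,u,v,at_z("wrist",u,v,0.0))
```

```text
4.9 [0.6266 0.0037 0.0027] [2.7164 1.5712 0.008 ] [ 0.0474 -0.5565  6.6967] [-0.0737  0.3099 -0.0154] 0.6807355468160048 77.38082885742188
tongue 318.52799999999996 58.512 [0.6749 0.0878 0.    ]
lower_pan 316.672 290.304 [0.6273 0.0068 0.    ]
```

Call:
{"method": "servo_tool", "body": {
  "series": [
    [0,0,0.3,0,0,0,1],
    [0,0,0.6,0,0,0,1],
    [0,0,1,0,0,0,1],
    [0,0,1,0,0,0,1]
  ]
}}

```text
time: 5.45
tool_pos: [0.6289, 0.0038, 0.1583]
tcp_rot: [2.712, 1.569, 0.02]
wrist_force: [2.2, 0.3, -0.7]
width: 0.682
grip_force: 76.5
```

Call:
{"method": "servo_tool", "body": {
  "series": [
    [-0.2,0.5,1,0,0,0.206,1],
    [-0.2,0.5,1,0,0,0.206,1],
    [-0.2,0.5,1,0,0,0.206,1],
    [-0.2,0.5,1,0,0,0.206,1],
    [-0.2,0.5,1,0,0,0.206,1]
  ]
}}

```text
time: 5.95
tool_pos: [0.5952, 0.0808, 0.3049]
tcp_rot: [2.067, 2.358, 0.012]
wrist_force: [0.6, 0.3, -1.5]
width: 0.677
grip_force: 76.5
```

Call:
{"method": "servo_tool", "body": {
  "series": [
    [-0.2,0.53,0.45,0,0,0,1],
    [-0.2,0.53,0.45,0,0,0,1],
    [-0.2,0.53,0.45,0,0,0,1],
    [-0.2,0.53,0.45,0,0,0,1]
  ]
}}

```text
time: 6.35
tool_pos: [0.5637, 0.1597, 0.3685]
tcp_rot: [2.073, 2.357, 0.005]
wrist_force: [-0.0, 0.9, -1.0]
width: 0.679
grip_force: 76.5
```

Run:
```python
from h import *
np.set_printoptions(precision=4,suppress=True)
s=bot.read_state();print(s["time"],s["tool_pos"],s["tcp_rot"],s["wrist_force"],s["torque"],s["width"],s["grip_force"])
im=snap("wrist","w4"); np.savez("w4.npz",**{k:np.array(v) for k,v in bot.camera_info("wrist").items()})
for n in("lip","bed","chute","tongue","card_tray"):
  for r in bot.mark_of(n,"wrist")[:2]:
    u,v=r["at"][1]*640,r["at"][0]*480;print(n,round(r["score"],2),u,v,at_z("wrist",u,v,dict(lip=.112,bed=.105).get(n,0)))
```

```text
6.35 [0.5637 0.1597 0.3685] [2.0734 2.3566 0.0051] [-0.0444  0.927  -1.0472] [ 0.0089 -0.058  -0.0199] 0.678610076523942 76.51884198188782
lip 0.68 222.52800000000002 5.088 [0.4479 0.324  0.112 ]
bed 0.87 224.576 4.08 [0.4478 0.3263 0.105 ]
chute 0.72 249.47199999999998 29.088 [0.4521 0.327  0.    ]
tongue 0.78 316.608 56.304 [0.5393 0.3066 0.    ]
tongue 0.64 164.67199999999997 123.60000000000001 [0.3462 0.1996 0.    ]
```

View pics/w4.png

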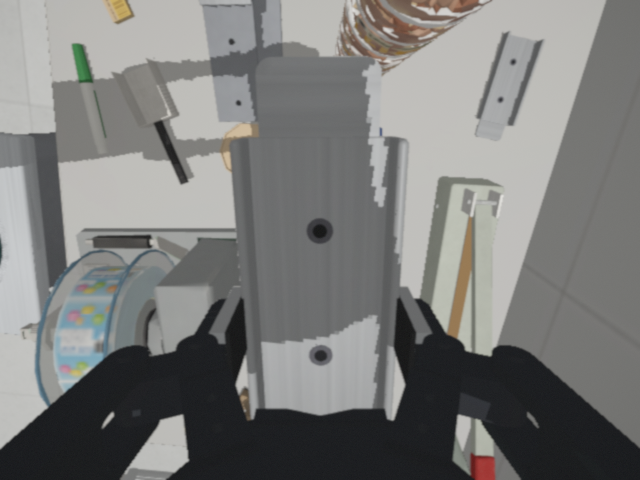

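The chute is only partly visible at the top left, cols 205–280, with the lip near row 4. A 30° yaw will bring it into the free left side of the picture.

Call:
{"method": "servo_tool", "body": {
  "series": [
    [-0.1,0.1,0,0,0,-0.167,1],
    [-0.1,0.1,0,0,0,-0.167,1],
    [-0.1,0.1,0,0,0,-0.167,1],
    [-0.1,0.1,0,0,0,-0.167,1],
    [-0.1,0.1,0,0,0,-0.167,1]
  ]
}}

```text
time: 7.15
tool_pos: [0.5485, 0.1727, 0.3652]
tcp_rot: [-2.619, -1.735, 0.003]
wrist_force: [-0.6, 0.0, -1.4]
width: 0.682
grip_force: 76.5
```

Run:
```python
from h import *
np.set_printoptions(precision=4,suppress=True)
s=bot.read_state();print(s["time"],s["tool_pos"],s["tcp_rot"])
im=snap("wrist","w5"); np.savez("w5.npz",**{k:np.array(v) for k,v in bot.camera_info("wrist").items()})
for n in("lip","bed","chute","card_tray"):
  for r in bot.mark_of(n,"wrist")[:2]:
    u,v=r["at"][1]*640,r["at"][0]*480;print(n,round(r["score"],2),u,v,at_z("wrist",u,v,dict(lip=.112,bed=.105).get(n,0)))
a=cv2.cvtColor(im,cv2.COLOR_RGB2BGR)[0:240,0:280];cv2.imwrite("pics/w5c.png",cv2.resize(a,None,fx=2.5,fy=2.5,interpolation=2))
```

```text
7.15 [0.5485 0.1727 0.3652] [-2.6187 -1.7348  0.0026]
lip 0.95 172.928 87.984 [0.4512 0.3283 0.112 ]
bed 0.84 171.52 86.496 [0.4483 0.3318 0.105 ]
bed 0.63 321.79200000000003 415.00800000000004 [ 0.4277 -0.1214  0.105 ]
chute 0.96 204.28799999999998 93.60000000000001 [0.45   0.3308 0.    ]
chute 0.69 323.00800000000004 412.608 [ 0.3925 -0.2122  0.    ]
```

View pics/w5c.png

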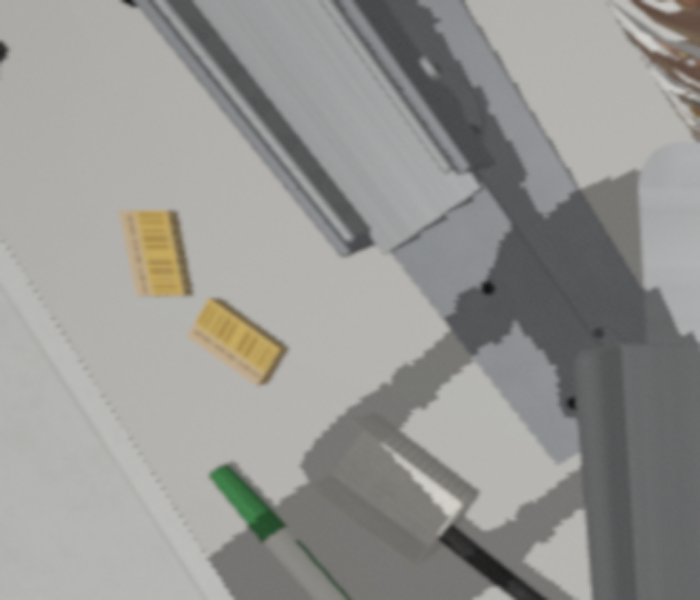

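The crop shows the lip edge from (388,252) to (480,190), the bed's left edge down to its corner at (560,463), and the centreline holes at (488,288) and (572,404). I'll fit the chute's position and heading to these.

```bash
cat > chute.py <<'E'
from h import *
from scipy.optimize import least_squares
from scipy.spatial.transform import Rotation as Ro
np.set_printoptions(precision=4,suppress=True)
def bedR(psi): return Ro.from_euler("z",psi)*Ro.from_euler("y",-.2)
def world(p,b): return np.array([p[0],p[1],.105])+bedR(p[2]).apply(b)
E
python3 - <<'E'
from chute import *
d=np.load("w5.npz"); f=240/np.tan(np.radians(d["vertical_fov"])/2)
def pr(X): q=d["R"]@X+d["t"]; return f*q[:2]/q[2]+[d["cx"],d["cy"]]
k=lambda u,v:np.array([u,v])/2.5
# (pixel, bed pt or None for x unknown)
fixed=[(k(434,221),[0,0,.007]),(k(560,463),[-.112,.025,0])]
lines=[(k(420,281),.025),(k(480,359),.025),(k(530,424),.025),(k(488,288),0),(k(572,404),0)]
def res(p):
    r=[]
    for px,b in fixed: r+=list(pr(world(p,np.array(b)))-px)
    for (px,y),x in zip(lines,p[3:]): r+=list(pr(world(p,np.array([x,y,0])))-px)
    return r
s=least_squares(res,[.45,.33,1.7]+[-.02,-.06,-.1,-.04,-.09])
print(s.x,np.degrees(s.x[2]),np.round(s.fun,2))
for b in([0,.025,.007],[0,-.025,.007]): print(pr(world(s.x,np.array(b)))*2.5)
# top view compare
for b in([0,0,.007],[-.112,.025,0],[-.112,-.025,0],[.01,.025,.03]): print(b,proj("top",world(s.x,np.array(b))), ((proj("top",world(s.x,np.array(b)))-[160,130])*2.3).round())
E
```

```text
[ 0.4521  0.3291  1.7143 -0.0151 -0.0542 -0.0895 -0.032  -0.0919] 98.22461922800913 [ 0.57 -0.41 -0.53  0.34 -1.06  0.83 -0.82  0.64 -0.61  0.48  0.92 -0.68
  1.48 -1.1 ]
[387.3908 253.4802]
[484.4714 185.7584]
[0, 0, 0.007] [247.7644 299.2775] [202. 389.]
[-0.112, 0.025, 0] [293.6158 303.5332] [307. 399.]
[-0.112, -0.025, 0] [291.0532 283.784 ] [301. 354.]
[0.01, 0.025, 0.03] [245.1182 309.7457] [196. 413.]
```

```bash
cat >> chute.py <<'E'
P0=[.4521,.3291,1.7143]
OFF=np.array([.0015,0,.0027])   # pan origin in tool frame
def target(b,p=P0,off=OFF,pitch=0):
    R=bedR(p[2])*Ro.from_euler("y",-pitch)*Ro.from_matrix(np.diag([1,-1,-1.]))
    return world(p,np.array(b))-R.apply(off),R
def delta(b,pos,rot,**k):
    x,R=target(b,**k); t=(R*Ro.from_rotvec(rot).inv()).as_rotvec()
    print("tcp",x,"shift",(x-pos)/.15,"turn",t/np.pi)
E
python3 - <<'E'
from chute import *
s=bot.read_state()
delta([-.1105,0,.015],s["tool_pos"],s["tcp_rot"])
# tongue edge in tool frame from w5
d=np.load("w5.npz");R=Ro.from_rotvec(s["tcp_rot"]).as_matrix();f=240/np.tan(np.radians(d["vertical_fov"])/2)
C=R.T@(-d["R"].T@d["t"]-s["tool_pos"])
m=bot.mark_of("tongue","wrist");
pts=[(317,57)]+[(r["at"][1]*640,r["at"][0]*480) for r in m]
for u,v in pts:
    w=R.T@d["R"].T@np.array([(u-d["cx"])/f,(v-d["cy"])/f,1]); print(u,v,C+w*(.0027-C[2])/w[2])
E
```

```text
tcp [0.4683 0.217  0.1001] shift [-0.5351  0.2915 -1.7726] turn [ 0.064  -0.0083  0.1721]
317 57 [ 0.0969 -0.0006  0.0027]
319.616 58.416000000000004 [0.0964 0.0004 0.0027]
470.976 52.512 [0.0983 0.0554 0.0027]
```

Call:
{"method": "servo_tool", "body": {
  "series": [
    [-0.535,0.2,-0.8,0.064,-0.008,0.172,1],
    [-0.535,0.2,-0.8,0.064,-0.008,0.172,1],
    [-0.535,0.2,-0.8,0.064,-0.008,0.172,1],
    [-0.535,0.2,-0.8,0.064,-0.008,0.172,1],
    [-0.535,0.2,-0.8,0.064,-0.008,0.172,1],
    [-0.535,0.2,-0.8,0.064,-0.008,0.172,1]
  ]
}}

```text
time: 8.05
tool_pos: [0.4699, 0.2035, 0.2479]
tcp_rot: [-1.959, -2.253, -0.199]
wrist_force: [0.3, 0.9, -0.6]
width: 0.686
grip_force: 76.5
```

Call:
{"method": "servo_tool", "body": {
  "series": [
    [0,0,-0.3,0,0,0,1],
    [0,0,-0.5,0,0,0,1],
    [0,0.03,-0.7,0,0,0,1],
    [0,0.06,-0.8,0,0,0,1],
    [0,0.09,-0.9,0,0,0,1],
    [0,0.09,-0.97,0,0,0,1],
    [0,0.09,-0.97,0,0,0,1]
  ]
}}

```text
time: 8.75
tool_pos: [0.4693, 0.2174, 0.1009]
tcp_rot: [-1.955, -2.255, -0.195]
wrist_force: [-0.4, 0.5, -1.5]
width: 0.683
grip_force: 76.4
```

Run:
```python
from chute import *
s=bot.read_state();print(s["time"],s["tool_pos"],s["tcp_rot"],s["wrist_force"],s["torque"])
delta([-.1105,0,.015],s["tool_pos"],s["tcp_rot"])
im=snap("wrist","w6"); np.savez("w6.npz",pos=s["tool_pos"],rot=s["tcp_rot"],**{k:np.array(v) for k,v in bot.camera_info("wrist").items()})
for n in("lip","bed","tongue"):
  for r in bot.mark_of(n,"wrist")[:2]:
    u,v=r["at"][1]*640,r["at"][0]*480;print(n,round(r["score"],2),u,v,at_z("wrist",u,v,dict(lip=.112,bed=.105).get(n,0)))
for b in([0,0,.007],[0,.025,.007],[0,-.025,.007],[.006,.0265,.032],[.006,-.0265,.032]): print(b,proj("wrist",world(P0,np.array(b))))
a=cv2.cvtColor(im,cv2.COLOR_RGB2BGR)[0:240,160:480];cv2.imwrite("pics/w6c.png",cv2.resize(a,None,fx=2.5,fy=2.5,interpolation=2))
```

```text
8.75 [0.4693 0.2174 0.1009] [-1.9548 -2.2548 -0.1952] [-0.3863  0.4528 -1.5359] [-0.2038 -0.0165  0.0117]
tcp [0.4683 0.217  0.1001] shift [-0.0064 -0.0026 -0.0055] turn [ 0.0001 -0.0001  0.0004]
lip 0.74 311.296 18.816 [0.4507 0.328  0.112 ]
bed 0.85 312.12800000000004 21.792 [0.4507 0.3302 0.105 ]
tongue 0.65 316.8 57.312000000000005 [0.4483 0.3544 0.    ]
[0, 0, 0.007] [315.4297  20.541 ]
[0, 0.025, 0.007] [249.948   20.5591]
[0, -0.025, 0.007] [380.8672  20.5229]
[0.006, 0.0265, 0.032] [229.2794 -22.0753]
[0.006, -0.0265, 0.032] [399.7555 -22.0852]
```

View pics/w6c.png

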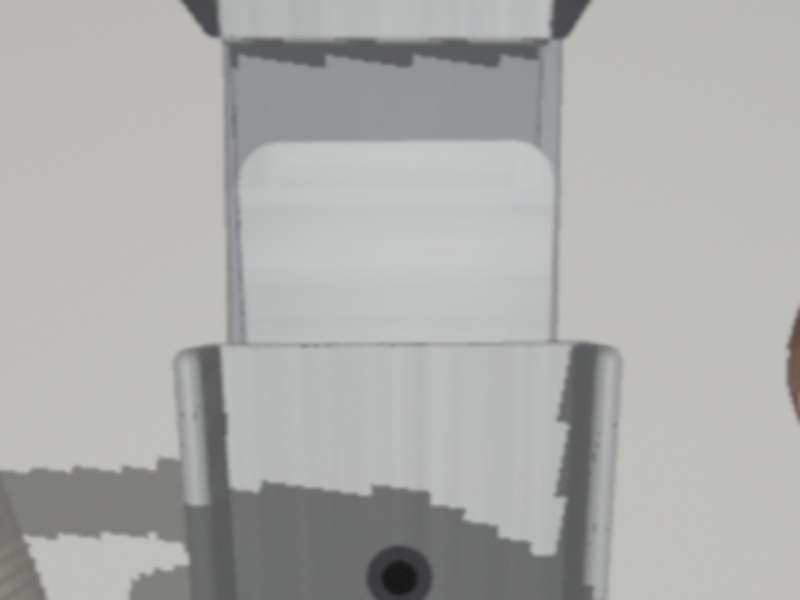

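The close view shows the lip, bed and tongue nearly collinear. The tongue (239–554, crop) is about 1 mm right of the bed and lip middle (about 390), with no yaw error and about 15 mm in front of the lip. I'll correct the 1 mm and lower it.

Call:
{"method": "servo_tool", "body": {
  "series": [
    [-0.008,0.008,-0.04,0,0,0,1],
    [-0.01,0.016,-0.085,0,0,0,1],
    [-0.0105,0.0195,-0.1,0,0,0,1],
    [-0.0105,0.021,-0.11,0,0,0,1],
    [-0.0107,0.0225,-0.1175,0,0,0,1],
    [-0.0107,0.0225,-0.1175,0,0,0,1]
  ]
}}

```text
time: 9.55
tool_pos: [0.4661, 0.2197, 0.0851]
tcp_rot: [-1.952, -2.256, -0.192]
wrist_force: [-7.9, -8.5, 17.9]
width: 0.681
grip_force: 78.8
```

```bash
cat > st.py <<'E'
from chute import *
s=bot.read_state();B=bedR(P0[2]);R=Ro.from_rotvec(s["tcp_rot"])
o=B.inv().apply(s["tool_pos"]+R.apply(OFF)-np.array([*P0[:2],.105]))
print(s["time"],"F bed",B.inv().apply(s["wrist_force"]),"T bed",B.inv().apply(s["torque"]),"pan origin in bed mm",o*1e3,"rot err deg",np.degrees((B.inv()*R*Ro.from_matrix(np.diag([1,-1,-1.]))).as_rotvec()),s["grip_force"])
E
python3 st.py
```

```text
9.55 F bed [-3.6149  9.     19.0266] T bed [1.3417 0.5608 0.0137] pan origin in bed mm [-110.5142    1.7644   -0.2839] rot err deg [0.1524 0.0328 0.0145] 78.7921142578125
```

Call:
{"method": "servo_tool", "body": {
  "series": [
    [0,-0.0026,0.013,0,0,0,1],
    [0,-0.0026,0.013,0,0,0,1],
    [0,-0.0026,0.013,0,0,0,1]
  ]
}}

```text
time: 9.85
tool_pos: [0.467, 0.2201, 0.0853]
tcp_rot: [-1.954, -2.255, -0.196]
wrist_force: [-0.6, -1.7, 2.4]
width: 0.68
grip_force: 77.1
```

```bash
python3 st.py
python3 - <<'E'
from chute import *
im=snap("wrist","w7");a=cv2.cvtColor(im,cv2.COLOR_RGB2BGR)[0:240,160:480];cv2.imwrite("pics/w7c.png",cv2.resize(a,None,fx=2.5,fy=2.5,interpolation=2))
E
python3 st.py
```

```text
9.85 F bed [-1.112   0.8835  2.6336] T bed [-0.0001  0.2082 -0.0652] pan origin in bed mm [-110.2837    0.8434   -0.1669] rot err deg [-0.0008 -0.0085 -0.0499] 77.12262868881226
9.9 F bed [-1.0373  0.1643  3.306 ] T bed [0.052  0.201  0.0158] pan origin in bed mm [-110.281     0.8801   -0.1824] rot err deg [ 0.0098 -0.0069 -0.0485] 77.12311863899231
```

View pics/w7c.png

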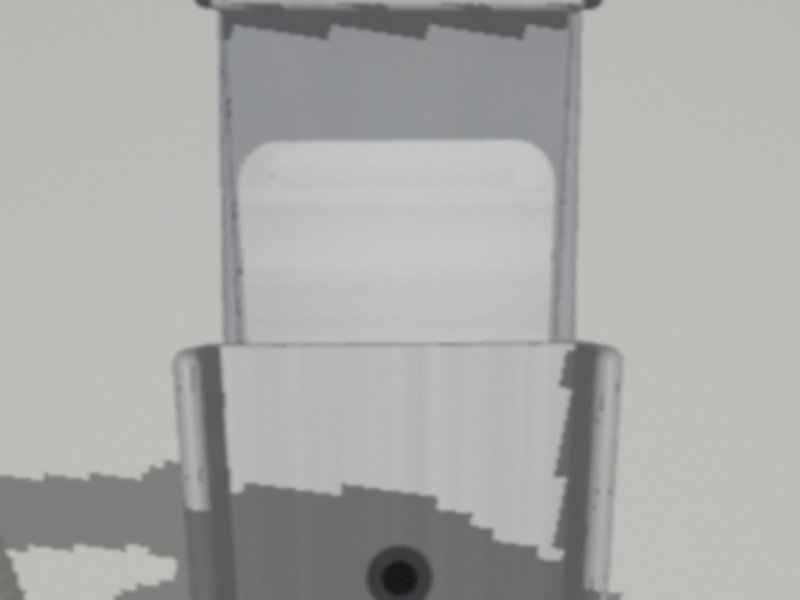

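The tongue is centred on the bed to within 0.5 mm, and the light contact is about 3–4 N. I'll slide it up the slope.

Call:
{"method": "servo_tool", "body": {
  "series": [
    [-0.0047,0.0323,0.0066,0,0,0,1],
    [-0.0094,0.0647,0.0133,0,0,0,1],
    [-0.014,0.097,0.0199,0,0,0,1],
    [-0.0187,0.1293,0.0265,0,0,0,1],
    [-0.0234,0.1617,0.0331,0,0,0,1],
    [-0.028,0.194,0.0398,0,0,0,1],
    [-0.028,0.194,0.0398,0,0,0,1]
  ]
}}

```text
time: 10.6
tool_pos: [0.4625, 0.2503, 0.0915]
tcp_rot: [-1.953, -2.255, -0.197]
wrist_force: [0.4, -0.6, 4.2]
width: 0.681
grip_force: 77.2
```

```bash
python3 st.py
python3 - <<'E'
from chute import *
im=snap("wrist","w8");a=cv2.cvtColor(im,cv2.COLOR_RGB2BGR)[0:240,160:480];cv2.imwrite("pics/w8c.png",cv2.resize(a,None,fx=2.5,fy=2.5,interpolation=2))
E
```

```text
10.6 F bed [ 0.164  -0.3279  4.2975] T bed [-0.1189  0.0188 -0.0527] pan origin in bed mm [-79.0921   0.9897  -0.1735] rot err deg [ 0.014  -0.0757 -0.0246] 77.18175530433655
```

View pics/w8c.png

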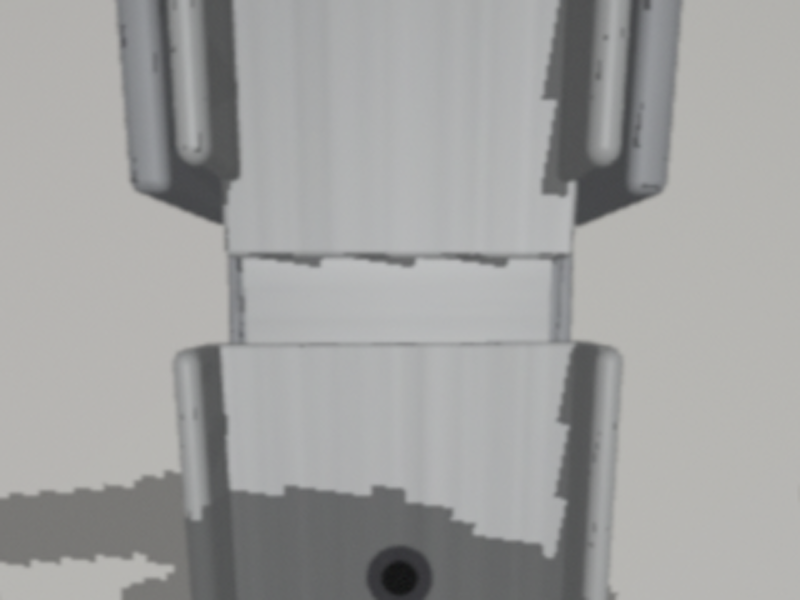

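The tongue is under the lip and centred (400 against 398). The walls have about 19 mm left to the cheeks.

Call:
{"method": "servo_tool", "body": {
  "series": [
    [-0.0047,0.0323,0.0066,0,0,0,1],
    [-0.0094,0.0647,0.0133,0,0,0,1],
    [-0.013,0.09,0.0185,0,0,0,1],
    [-0.015,0.1035,0.0212,0,0,0,1],
    [-0.0159,0.11,0.0225,0,0,0,1],
    [-0.0159,0.11,0.0225,0,0,0,1]
  ]
}}

```text
time: 11.25
tool_pos: [0.4602, 0.2655, 0.0946]
tcp_rot: [-1.954, -2.255, -0.195]
wrist_force: [1.2, -4.9, 4.7]
width: 0.684
grip_force: 77.3
```

```bash
python3 st.py
```

```text
11.25 F bed [-4.0034 -0.4467  5.582 ] T bed [-0.1416  0.7161 -0.0611] pan origin in bed mm [-63.4331   1.0358  -0.1304] rot err deg [ 0.0192  0.0177 -0.0349] 77.29893922805786
```

Call:
{"method": "servo_tool", "body": {
  "series": [
    [-0.0005,0.0032,0.0007,0,0,0,1],
    [-0.0009,0.0065,0.0013,0,0,0,1],
    [-0.0014,0.0097,0.002,0,0,0,1],
    [-0.0019,0.0129,0.0027,0,0,0,1],
    [-0.0019,0.0129,0.0027,0,0,0,1]
  ]
}}

```text
time: 11.75
tool_pos: [0.46, 0.2672, 0.0949]
tcp_rot: [-1.954, -2.255, -0.195]
wrist_force: [0.7, -6.2, 4.4]
width: 0.682
grip_force: 77.3
```

```bash
python3 st.py
```

```text
11.75 F bed [-5.2008  0.2317  5.5137] T bed [-0.1434  0.7493 -0.0792] pan origin in bed mm [-61.6674   1.053   -0.1677] rot err deg [ 0.0224  0.029  -0.0468] 77.34758019447327
```

Call:
{"method": "servo_tool", "body": {
  "series": [
    [-0.0005,0.0032,0.0007,0,0,0,1],
    [-0.0009,0.0065,0.0013,0,0,0,1],
    [-0.0014,0.0097,0.002,0,0,0,1],
    [-0.0014,0.0097,0.002,0,0,0,1]
  ]
}}

```text
time: 12.15
tool_pos: [0.4599, 0.2676, 0.095]
tcp_rot: [-1.955, -2.257, -0.193]
wrist_force: [0.7, -10.2, 4.6]
width: 0.679
grip_force: 77.6
```

```bash
python3 st.py
```

```text
12.15 F bed [-9.1009  0.7186  6.489 ] T bed [-0.1565  1.3523 -0.1561] pan origin in bed mm [-61.2611   1.0609  -0.1707] rot err deg [ 0.0263  0.1341 -0.0306] 77.55417108535767
```

Call:
{"method": "servo_tool", "body": {
  "series": [
    [-0.0009,0.007,-0.0015,0,0,0,1],
    [-0.0009,0.0075,-0.004,0,0,0,1],
    [-0.0009,0.0075,-0.004,0,0,0,1],
    [-0.0009,0.0075,-0.004,0,0,0,1]
  ]
}}

```text
time: 12.55
tool_pos: [0.4599, 0.2676, 0.095]
tcp_rot: [-1.955, -2.258, -0.191]
wrist_force: [-0.5, -15.6, 11.0]
width: 0.68
grip_force: 78.3
```

```bash
python3 st.py
python3 - <<'E'
from chute import *
im=snap("wrist","w9");a=cv2.cvtColor(im,cv2.COLOR_RGB2BGR)[0:240,160:480];cv2.imwrite("pics/w9c.png",cv2.resize(a,None,fx=2.5,fy=2.5,interpolation=2))
E
```

```text
12.55 F bed [-12.9273   2.7144  13.8267] T bed [ 0.1492  2.0631 -0.2033] pan origin in bed mm [-61.2531   1.0423  -0.2367] rot err deg [ 0.0396  0.2283 -0.0066] 78.281010389328
```

View pics/w9c.png

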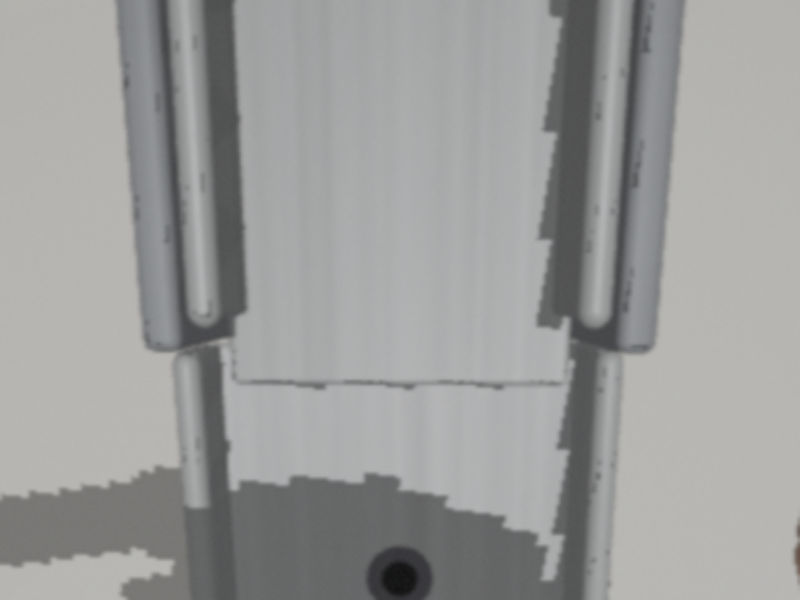

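The final view shows both wall fronts at row 350, butting against the two cheeks, and the lip lying over the tongue, centred. I'll ease the forces slightly, settle, and check.

Call:
{"method": "servo_tool", "body": {
  "series": [
    [0.0007,-0.0055,0.001,0,0,0,1],
    [0.0007,-0.0055,0.001,0,0,0,1],
    [0.0007,-0.0055,0.001,0,0,0,1],
    [0.0007,-0.0055,0.001,0,0,0,1],
    [0.0007,-0.0055,0.001,0,0,0,1]
  ]
}}

```text
time: 13.1
tool_pos: [0.46, 0.2676, 0.095]
tcp_rot: [-1.955, -2.257, -0.193]
wrist_force: [0.4, -11.8, 7.8]
width: 0.683
grip_force: 78.0
```

```bash
python3 st.py
```

```text
13.1 F bed [-9.992   1.2976 10.023 ] T bed [ 0.0101  1.5298 -0.1882] pan origin in bed mm [-61.2609   1.0134  -0.1665] rot err deg [ 0.0269  0.149  -0.0267] 77.95231103897095
```

Call:
{"method": "servo_tool", "body": {
  "series": [
    [0,0,-0.001,0,0,0,1],
    [0,0,-0.001,0,0,0,1],
    [0,0,-0.001,0,0,0,1],
    [0,0,-0.001,0,0,0,1]
  ]
}}

```text
time: 13.5
tool_pos: [0.46, 0.2676, 0.095]
tcp_rot: [-1.955, -2.257, -0.193]
wrist_force: [-1.1, -11.8, 9.6]
width: 0.68
grip_force: 78.2
```

```bash
python3 st.py; python3 -c "
from workcell import bot; print(bot.finish_job())"
```

```text
13.5 F bed [-9.3532  2.7556 11.685 ] T bed [ 0.0691  1.6117 -0.195 ] pan origin in bed mm [-61.232    1.0181  -0.1942] rot err deg [ 0.0289  0.1468 -0.0218] 78.16364049911499
the job is handed in; nothing more can be done
None
```

I refitted the lower pan and handed the job in at 13.5 s. The tongue is under the lip, both walls butt against the cheek plates, and the gripper still holds the pan and presses it on the bed with about 11–12 N.

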